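# Steady a rocking damp chest with a wooden wedge

### The arm

A 6-joint arm with a two-finger parallel gripper is mounted at the origin on the work surface. World frame = base frame: x ahead of the robot, y to its left, z up, the work surface at z = 0. Lengths are in m, angles in degrees, forces in N, time in s.
With the tool pointing down it reaches from about 0.35 to 0.875 m from the base axis. Payload 4.2 kg.
Tool frame: the origin (TCP) lies midway between the tips of the shut fingers; the grasp point (between the pads) lies 19 mm behind it; z points along the fingers, y is the direction in which the jaws open and shut (so a half turn about z gives the same grasp; the last joint's range is limited). The gripper opens to 87 mm and grips with 3 to 60 N. Pads are 19 mm wide; open, the fingers measure 117 mm over their backs; the gripper's body (75 mm by 190 mm) begins 51 mm behind the grasp point.
Start: joints at [-58.522, 22.042, 0.453, 0, -68.411, -14.817], TCP at [0.179, -0.599, 0.223] pointing down, gripper open.
Joint ranges: [-179.83, 179.83], [-69.29, 118.12], [-61.27, 80.66], [-181.25, 117.63], [-171.15, -9.14], [-177.46, 177.46]. Speed limits (degrees/s): [159.86, 159.86, 180, 180, 180, 180].

### API

Orientations are given as a 3x3 rotation matrix whose columns are the frame's x, y, z axes.
In Python, from station import sense, capture, calibration, finish_job gives the robot as it stands.
- The arm moves only by the tool carry_out, never from a script. Its argument "commands" is one flat list of numbers, 6 for each row, row after row: the shift along the tool's x, y, z in mm, then the turn, a rotation vector about the tool's x, y, z in rad. A call has 1 to 5 rows; each row shifts and turns the pose as measured when the row begins, along the tool's axes as they then stand; what a row does not reach is not made up. A row lasts 1/8 s, in which the tool goes at most 62.5 mm and 10.7 degrees, less where a joint would pass 70% of its speed; a pose out of reach is approached as far as the arm can. A call is refused whole if a number of a shift passes 62.5 or a number of a turn 0.188, either way. A call with a gripper value outside its range is refused whole. "grip" is the finger opening in mm, from 0 to 87, set as the call begins (left out, the last holds). The fingers move at their own pace and stop on an object; the grip force is fixed at half the most. Time passes only in rows, so rows that do not move let the fingers close. It gives the time, the measured TCP pose, the force and the opening at its end, in the units of the state.
- sense(): the state, without advancing time (a new reading comes with each control period).
- capture(name): name is "side" or "top" or "wrist"; returns the picture (420x560x3 uint8, red, green, blue); there is no depth.
- calibration(name): a dict with "fx", "fy", "cx", "cy" (pixels), "dist" ([k1, k2, p1, p2, k3] as OpenCV has them; the pictures are not rectified), "rvec" (rotation vector, rad) and "tvec" (3), from world to camera coordinates, as OpenCV has them. Camera axes: x right, y down, z forward; pixel columns grow to the right and rows downward; lengths in m; the calibration is good to about 2 mm. A picture is of the moment at which its call begins: read the wrist's pose just before it. calibration takes no time and is no camera call; for the wrist camera it gives the pose at the moment of the call.
- finish_job(): hands the job in, once; it reports no verdict.
The state is a dict: "time_s": time; "joints": joint angles; "joint_velocities": joint speeds; "effort": joint torques, N m; "tcp_pos": TCP position; "ee_rot": TCP orientation; "wrist_force": force on the tool from outside, world axes, zero at the start; "moment": the same for the moment, N m; "gripper_width": opening from 0.0 (shut) to 1.0 (fully open).
Only numpy, scipy, OpenCV 4.12 (cv2) and the standard library are available. Lean on these libraries where they do the work, as an engineer would, in place of code of your own. Each camera call takes 0.05 s, during which the arm holds its last target.

### The job

The little plywood damp chest on the potter's bench rocks because the foot below the steel corner plate on its lid is too short. With your fingertips push the loose wooden wedge, thin end first, along the bench under that foot until it is snug, then press down firmly with a fingertip on the steel plate to feel that the chest no longer rocks; if it still does, push the wedge further in and press again. Leave the wedge in place with the chest level; lift nothing, do not shove the chest away, and leave the mug, bowl and jar alone.

Things in the scene. Friction and masses are not known exactly. Their poses are not given: they have to be found in the camera images.
- chest: Plywood chest, 200 (x) x 240 (y) mm, about 2 kg, loose on four rubber feet (round-ended, 24 mm wide, at x +-80, y +-100 mm). Origin: centre, at sole level (bench); +x away from the robot, +y to its left, turned up to 0.4 rad. Body underside 30 mm, lid top 130 mm up; lid overhangs 3 mm. Stands level on three feet; the one at (+80, +100) mm is short. Once tested and steady it is level.
- plate: Steel plate 56 x 56 x 3 mm on the lid above the short foot, the only one. Origin: centre of its underside, at (72, 92, 130) mm in the chest's frame; upper face 133 mm above the bench when level. Press here to test: unsteadied, 2 to 4 N tips the chest over the diagonal of the two neighbouring feet (125 mm away) and the corner drops by the whole gap; steadied, it drops about 1 mm at most.
- foot_spot (a point): Point (80, 100, 0) mm in the chest's frame: on the short foot's axis, at bench level; axes as the chest's. The rounded end (radius 12 mm) of the short foot hangs 5 to 11 mm above this point: the gap differs each time and no pose tells it, so it must be felt.
- wedge: Loose wooden wedge 150 x 50 mm, 90 g, flat on the bench on the chest's +y side. Origin: centre of its underside; +x along its length to the thin end. Height falls evenly from 22 mm at the thick end (x -75 mm, upright flat face) to 2 mm at the thin end (x +75). At first its thin end points about along the chest's -y, up to 0.3 rad askew, its middle up to 25 mm off the foot's line.
- wedge_tip (a point): Middle of the wedge's thin edge, on the bench, 75 mm ahead of its origin; axes as the wedge's. Snug when this is some 20 mm (gap 5) to 70 mm (gap 11) past the short foot's axis. Sliding the wedge takes about 0.5 N; once snug, the resistance climbs past 3 N within a few mm. It stays where it is pushed; pushed much harder it lifts the corner or shoves the chest.
- mug: White mug standing on the bench, 80 mm wide, 85 mm high; origin at the centre of its foot. A bystander.
- bowl: Terracotta bowl, 100 mm wide, 50 mm high; origin at the centre of its foot. A bystander.
- jar: Grey glaze jar with a white cap, 70 mm wide, 100 mm high; origin at the centre of its foot. A bystander.
Things that resemble listed ones, but are neither listed nor needed, are in the scene too. Of the things that look like the wedge, the middle-sized one is meant.

How it is judged:
By the outcome, as a careful person would: the job done as asked, in the order asked, and still so for the second after the job is handed in, with the robot touching nothing.
It also fails if it takes over 72 s, if anything falls off the work surface, if the arm or the gripper's body presses on something with over 40 N, if the wrist force passes 120 N, or if a joint passes its speed limit or range.

## Working session

There is one attempt and no reset: what is moved stays moved. The work goes in short steps, Python scripts to look and compute and a tool call to move; the robot and the scene stay as the last step left them, time stands still between calls to the robot, and variables do not carry over. Pictures are saved under pics/ and viewed, and the job is handed in when it is done.

Besides the shell and the picture viewer there is one more tool, called as name(argument=value, ...), one argument or row to a line, values as JSON. carry_out: Moves the arm, as the interface text tells. Its arguments: {"type":"object","properties":{"commands":{"type":"array"},"grip":{"type":"number"}},"required":["commands"]}

```bash
mkdir -p pics; ls
python3 - <<'E'
from station import *
import cv2
s=sense();print(s)
for n in ("side","top","wrist"):
    c=calibration(n);print(n,c)
    cv2.imwrite(f"pics/{n}0.png",capture(n)[:,:,::-1])
E
```

```text
pics
{'time_s': 0.0, 'joints': array([-5.85208539e+01,  2.20907230e+01,  3.78310899e-01, -3.02999931e-02,
       -6.84101838e+01, -1.48151644e+01]), 'joint_velocities': array([-0.03840242, -0.03584882, -0.00966584,  0.02286179,  0.02909781,
       -0.01580407]), 'effort': array([-7.36611146e-04, -3.90665781e+01,  1.87407857e+01,  4.21998516e+00,
        1.10874287e-02, -2.28088898e-04]), 'tcp_pos': array([ 0.1790556 , -0.59816234,  0.22144658]), 'ee_rot': array([[-9.58058859e-01, -2.86570648e-01, -6.97937041e-04],
       [-2.86571489e-01,  9.58056600e-01,  2.08153773e-03],
       [ 7.21555729e-05,  2.19424452e-03, -9.99997590e-01]]), 'wrist_force': array([-0.52576522, -0.86635424,  0.25462041]), 'moment': array([ 0.06053346, -0.00934843, -0.04299871]), 'gripper_width': 0.9980457828781365}
side {'fx': 381.4586089185086, 'fy': 381.4586089185086, 'cx': 269.6202940146054, 'cy': 214.5706382675667, 'dist': array([0.01986839, 0.        , 0.        , 0.        , 0.        ]), 'rvec': array([ 0.87611223, -2.44236824,  1.15400139]), 'tvec': array([0.40985288, 0.29104984, 1.12603973])}
top {'fx': 395.11266210189353, 'fy': 395.11266210189353, 'cx': 275.097075470034, 'cy': 205.64766998621872, 'dist': array([-0.0530751,  0.       ,  0.       ,  0.       ,  0.       ]), 'rvec': array([ 2.17063641, -2.15904405,  0.14634486]), 'tvec': array([-0.0082658 ,  0.54555706,  1.0721288 ])}
wrist {'fx': 343.84088736930596, 'fy': 343.84088736930596, 'cx': 281.993067123086, 'cy': 202.09605659042327, 'dist': array([-0.08837687,  0.        ,  0.        ,  0.        ,  0.        ]), 'rvec': array([-1.76130877, -2.36324498, -0.35274308]), 'tvec': array([ 0.62417098, -0.03493326,  0.39288274])}
```

View pics/side0.png

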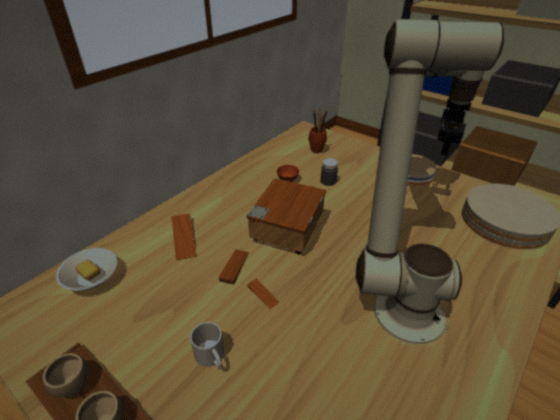

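View pics/top0.png

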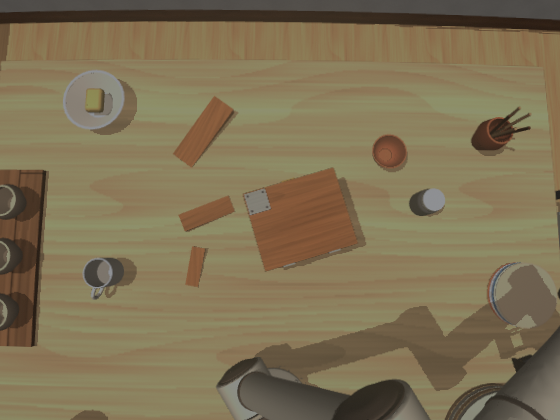

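```bash
cat > h.py <<'E'
import numpy as np, cv2
from station import *
def ray(n,uv,z,c=None):
    c=c or calibration(n)
    K=np.array([[c['fx'],0,c['cx']],[0,c['fy'],c['cy']],[0,0,1]])
    p=cv2.undistortPoints(np.array(uv,float).reshape(-1,1,2),K,np.array(c['dist']))[:,0]
    R=cv2.Rodrigues(c['rvec'])[0];o=-R.T@c['tvec']
    d=np.c_[p,np.ones(len(p))]@R
    return o+d*((z-o[2])/d[:,2])[:,None]
def proj(n,P,c=None):
    c=c or calibration(n)
    K=np.array([[c['fx'],0,c['cx']],[0,c['fy'],c['cy']],[0,0,1]])
    return cv2.projectPoints(np.array(P,float).reshape(-1,1,3),c['rvec'],c['tvec'],K,np.array(c['dist']))[0][:,0]
E
python3 - <<'E'
from h import *
im=cv2.imread('pics/top0.png')
cv2.imwrite('pics/crop0.png',cv2.resize(im[150:300,165:365],None,fx=4,fy=4,interpolation=cv2.INTER_CUBIC))
hsv=cv2.cvtColor(im,cv2.COLOR_BGR2HSV)
for p in [(207,213),(300,220),(257,201),(230,240),(220,170),(196,266),(205,132)]: print(p,hsv[p[1],p[0]])
E
```

```text
(207, 213) [ 13 139 128]
(300, 220) [ 12 147 125]
(257, 201) [ 23  26 128]
(230, 240) [ 23  81 141]
(220, 170) [ 25  77 142]
(196, 266) [ 13 141 130]
(205, 132) [ 13 141 137]
```

View pics/crop0.png

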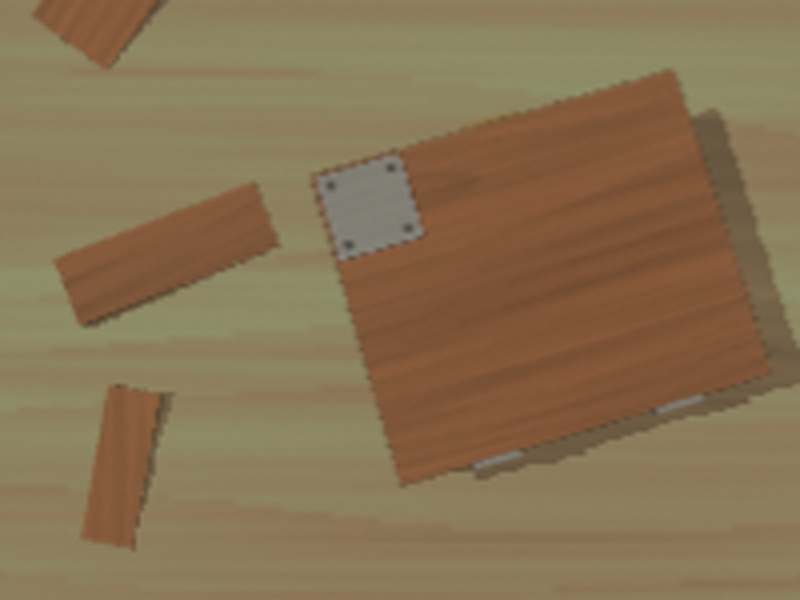

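The three wedge-like pieces are at (205,132) large, (207,213) middle and (196,266) small. The one at (207,213) is the one meant: it is the middle size and already points at the steel-plated corner. In the crop, the plate sits at the chest's upper-left corner, around (257,201). Next I'll measure.

Run:
```python
from h import *
im=cv2.imread('pics/top0.png')
hsv=cv2.cvtColor(im,cv2.COLOR_BGR2HSV)
m=cv2.inRange(hsv,(8,110,60),(18,200,255))
plate=cv2.inRange(hsv,(0,0,80),(40,55,200))
def cont(m,pt):
    cs=cv2.findContours(m,cv2.RETR_EXTERNAL,cv2.CHAIN_APPROX_NONE)[0]
    return [c for c in cs if cv2.pointPolygonTest(c,pt,False)>=0 ][0]
c=calibration('top')
for nm,pt,mm in [('large',(205,132),m),('mid',(207,213),m),('small',(196,266),m),('lid',(300,220),m),('plate',(257,201),plate)]:
    k=cont(mm,pt); k=cv2.approxPolyDP(k,3,True)[:,0] if 0 else k
    hull=cv2.convexHull(k)
    z={'lid':.13,'plate':.133}.get(nm,0.01)
    box=cv2.boxPoints(cv2.minAreaRect(hull))
    W=ray('top',box,z)
    print(nm,box.round(1).tolist(),W[:,:2].round(4).tolist(),'edges',np.linalg.norm(W-np.roll(W,-1,0),axis=1).round(4),'ctr',W.mean(0).round(4))
```

```text
large [[171.8000030517578, 153.1999969482422], [214.0, 95.30000305175781], [234.1999969482422, 110.0], [192.0, 167.89999389648438]] [[0.7001, 0.2953], [0.8774, 0.1772], [0.8322, 0.1163], [0.6568, 0.2349]] edges [0.213  0.0759 0.2117 0.0743] ctr [0.7666 0.2059 0.01  ]
mid [[177.8000030517578, 214.5], [227.8000030517578, 194.5], [234.5, 211.1999969482422], [184.5, 231.1999969482422]] [[0.5214, 0.2715], [0.5798, 0.13], [0.5318, 0.11], [0.4739, 0.2509]] edges [0.1531 0.052  0.1523 0.0518] ctr [0.5267 0.1906 0.01  ]
small [[184.6999969482422, 284.3999938964844], [191.6999969482422, 245.6999969482422], [204.89999389648438, 248.10000610351562], [197.89999389648438, 286.79998779296875]] [[0.3252, 0.2461], [0.4332, 0.2292], [0.4267, 0.1918], [0.3189, 0.209]] edges [0.1093 0.038  0.1092 0.0376] ctr [0.376 0.219 0.01 ]
lid [[241.39999389648438, 193.89999389648438], [334.3999938964844, 165.60000610351562], [357.8999938964844, 243.10000610351562], [265.0, 271.29998779296875]] [[0.5636, 0.0822], [0.6394, -0.1573], [0.4395, -0.2146], [0.3679, 0.0204]] edges [0.2512 0.208  0.2457 0.2052] ctr [ 0.5026 -0.0673  0.13  ]
plate [[243.60000610351562, 194.1999969482422], [264.5, 188.0], [270.6000061035156, 208.3000030517578], [249.6999969482422, 214.60000610351562]] [[0.5622, 0.0765], [0.5788, 0.0233], [0.5265, 0.0074], [0.5101, 0.0603]] edges [0.0557 0.0547 0.0554 0.0546] ctr [0.5444 0.0419 0.133 ]
```

View pics/wrist0.png

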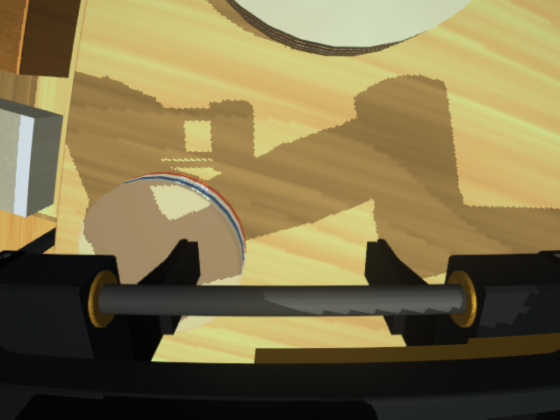

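carry_out(
  commands=[-40,44,0,0,0,0,-40,44,0,0,0,0,-40,44,0,0,0,0,-40,44,0,0,0,0,-40,44,0,0,0,0],
)

```text
time_s: 0.78
tcp_pos: [0.3096, -0.3258, 0.2189]
ee_rot: [[-0.96, -0.279, -0.003], [-0.279, 0.96, 0.004], [0.001, 0.005, -1.0]]
wrist_force: [0.4, -0.4, 0.5]
gripper_width: 1.001
```

The start view shows a wide body with straight fingers either side of a rail at row 300, so the 190 mm side lies along the jaw axis. I'll carry on moving.

carry_out(
  commands=[-40,44,0,0,0,0,-40,44,0,0,0,0,-40,44,0,0,0,0,-40,44,0,0,0,0,-40,44,0,0,0,0],
)

```text
time_s: 1.4
tcp_pos: [0.4423, -0.0493, 0.2205]
ee_rot: [[-0.96, -0.279, 0.0], [-0.279, 0.96, 0.004], [-0.001, 0.004, -1.0]]
wrist_force: [1.6, -1.1, -0.4]
gripper_width: 1.0
```

carry_out(
  commands=[-40,44,0,0,0,0,-40,44,0,0,0,0,-40,44,0,0,0,0,-40,44,0,0,0,0],
)

```text
time_s: 1.9
tcp_pos: [0.5481, 0.1726, 0.2216]
ee_rot: [[-0.96, -0.281, 0.001], [-0.281, 0.96, 0.004], [-0.002, 0.004, -1.0]]
wrist_force: [0.7, -1.4, 0.3]
gripper_width: 1.0
```

```bash
cat >> h.py <<'E'
# chest frame (yaw, centre)
YAW=0.303; C=np.array([.5026,-.0673])
Rc=np.array([[np.cos(YAW),-np.sin(YAW)],[np.sin(YAW),np.cos(YAW)]])
def tochest(p): return (np.asarray(p)[...,:2]-C)@Rc
def toworld(p): return np.asarray(p)@Rc.T+C
def toolmove(target_chest_mm,z):
    s=sense(); w=toworld(np.array(target_chest_mm)/1000)
    d=np.r_[w,z]-s['tcp_pos']; return (s['ee_rot'].T@d*1000).round(1)
def status():
    s=sense();R=s['ee_rot']
    print('t',round(s['time_s'],2),'chest mm',(tochest(s['tcp_pos'])*1000).round(1),'z',(s['tcp_pos'][2]*1000).round(1),'F',s['wrist_force'].round(2),'Fchest',(s['wrist_force'][:2]@Rc).round(2),'yaw err of tool y vs chest y (deg)',np.degrees(np.arctan2(R[1,1],R[0,1])-YAW-np.pi/2).round(2),'tool z',R[:,2].round(3))
E
python3 - <<'E'
from h import *
status(); print(toolmove((148,252),.10),tochest([[.5498,.2699],[.5238,.1886]])*1000)
cv2.imwrite('pics/top1.png',capture('top')[:,:,::-1]);cv2.imwrite('pics/wrist1.png',capture('wrist')[:,:,::-1])
E
```

```text
t 1.9 chest mm [115.  215.4] z 221.6 F [ 0.72 -1.4   0.28] Fchest [ 0.27 -1.55] yaw err of tool y vs chest y (deg) -1.01 tool z [ 0.001  0.004 -1.   ]
[-32.1  36.7 121.8] [[145.66521598 307.75530028]
 [ 96.59093867 237.91687743]]
```

View pics/wrist1.png

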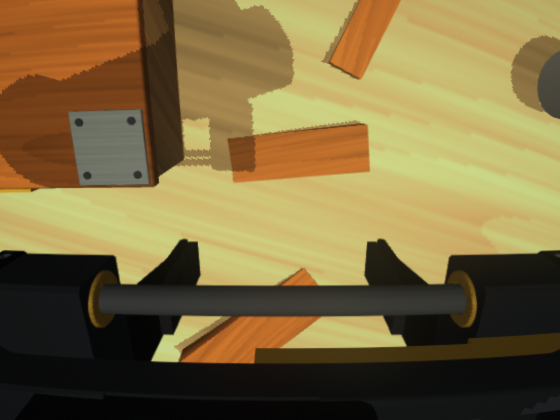

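The wrist view shows the wedge with its thin end at (229,139)-(234,182) and its thick end at (367,124)-(369,171). The plate is at (69,112)-(148,184). I'll cross-check these against the top view.

Run:
```python
from h import *
thin=ray('wrist',[(229,139),(234,182)],.002);thick=ray('wrist',[(367,125),(369,171)],.022)
pl=ray('wrist',[(69,112),(141,110),(148,184),(80,186)],.133)
print('thin',tochest(thin)*1000,'thick',tochest(thick)*1000,'plate',tochest(pl.mean(0))*1000,'exp 72 92')
thin=ray('top',[(227.8,194.5),(234.5,211.2)],.002);thick=ray('top',[(177.8,214.5),(184.5,231.2)],.022)
print('top thin',tochest(thin)*1000,'thick',tochest(thick)*1000)
```

```text
thin [[ 78.84863491 160.36590516]
 [127.6244605  163.35454286]] thick [[ 63.9932908  307.11163661]
 [112.7685777  311.80683951]] plate [69.09134285 89.74647406] exp 72 92
top thin [[133.92830095 165.74026485]
 [ 81.78631316 160.92606011]] thick [[116.97805403 315.39739025]
 [ 66.10686907 309.92051389]]
```

carry_out(
  commands=[-35,40,0,0,0,-0.017,0,0,50,0,0,0,0,0,50,0,0,0,0,0,50,0,0,0,0,0,20,0,0,0],
  grip=60,
)

```text
time_s: 2.62
tcp_pos: [0.5732, 0.2266, 0.0466]
ee_rot: [[-0.953, -0.303, 0.004], [-0.303, 0.953, 0.006], [-0.005, 0.005, -1.0]]
wrist_force: [0.7, -0.4, 0.5]
gripper_width: 0.693
```

Run:
```python
from h import *
status(); print(toolmove((148,255),.004), sense()['gripper_width']*87)
```

```text
t 2.62 chest mm [155.1 259.5] z 46.6 F [ 0.74 -0.4   0.53] Fchest [ 0.58 -0.6 ] yaw err of tool y vs chest y (deg) 0.28 tool z [ 0.004  0.006 -1.   ]
[ 7.3 -4.7 42.6] 60.331797694323306
```

carry_out(
  commands=[5,-4,30,0,0,0,0,0,8,0,0,0,0,0,4,0,0,0],
)

```text
time_s: 3.0
tcp_pos: [0.569, 0.2202, 0.002]
ee_rot: [[-0.953, -0.303, 0.001], [-0.303, 0.953, 0.004], [-0.002, 0.003, -1.0]]
wrist_force: [0.0, -0.0, 0.8]
gripper_width: 0.69
```

Run:
```python
from h import *
status(); print(toolmove((114.5,255),.004))
cv2.imwrite('pics/side2.png',cv2.resize(capture('side')[150:350,120:400,::-1],None,fx=2.8,fy=2.8))
cv2.imwrite('pics/top2.png',cv2.resize(capture('top')[120:300,150:350,::-1],None,fx=3,fy=3))
```

```text
t 3.0 chest mm [149.2 254.6] z 2.0 F [ 0.02 -0.02  0.81] Fchest [ 0.01 -0.02] yaw err of tool y vs chest y (deg) 0.26 tool z [ 0.001  0.004 -1.   ]
[34.7  0.6 -2.1]
```

View pics/side2.png

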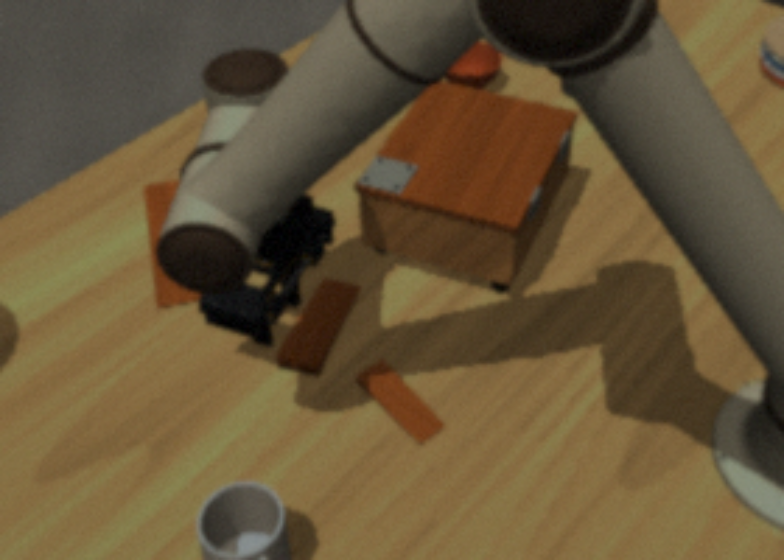

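View pics/top2.png

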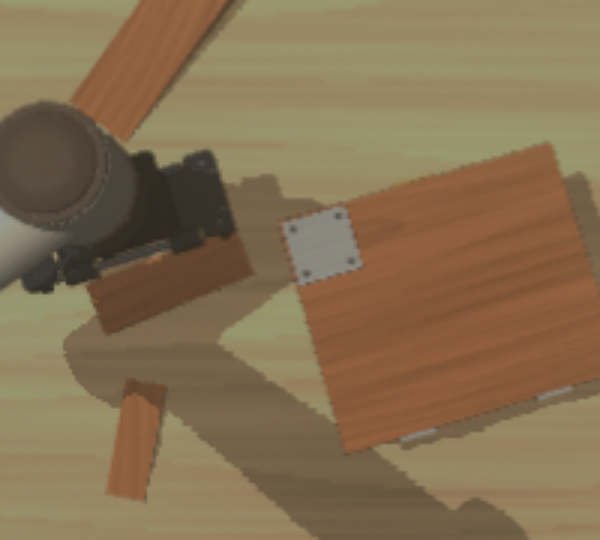

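The fingers are behind the wedge on its far side (crop, roughly (75,265) and (185,240)) and the chest is undisturbed. Now I'll push it sideways by about 35 mm to square and centre it.

carry_out(
  commands=[8,0,-2,0,0,0,8,0,0,0,0,-0.005,6,0,0,0,0,0,6,0,0,0,0,0,4,0,0,0,0,0],
)

```text
time_s: 3.72
tcp_pos: [0.538, 0.2111, 0.0075]
ee_rot: [[-0.951, -0.308, 0.006], [-0.308, 0.951, 0.008], [-0.008, 0.005, -1.0]]
wrist_force: [0.5, 0.9, -0.2]
gripper_width: 0.69
```

Run:
```python
from h import *
status(); print(toolmove((114.5,255),.004))
```

```text
t 3.73 chest mm [116.8 255.1] z 7.5 F [ 0.54  0.94 -0.17] Fchest [0.79 0.74] yaw err of tool y vs chest y (deg) 0.6 tool z [ 0.006  0.008 -1.   ]
[ 2.4 -0.1  3.4]
```

carry_out(
  commands=[2,0,4,0,0,0.006],
)

```text
time_s: 3.85
tcp_pos: [0.5364, 0.2108, 0.0038]
ee_rot: [[-0.953, -0.303, 0.008], [-0.303, 0.953, 0.008], [-0.01, 0.006, -1.0]]
wrist_force: [0.6, 0.3, 0.9]
gripper_width: 0.689
```

Run:
```python
from h import *
status(); print(toolmove((114.5,255),.004))
cv2.imwrite('pics/top3.png',cv2.resize(capture('top')[150:300,150:350,::-1],None,fx=4,fy=4,interpolation=cv2.INTER_CUBIC))
```

```text
t 3.85 chest mm [115.2 255.4] z 3.8 F [0.64 0.25 0.89] Fchest [0.68 0.05] yaw err of tool y vs chest y (deg) 0.26 tool z [ 0.008  0.008 -1.   ]
[ 0.7 -0.4 -0.2]
```

View pics/top3.png

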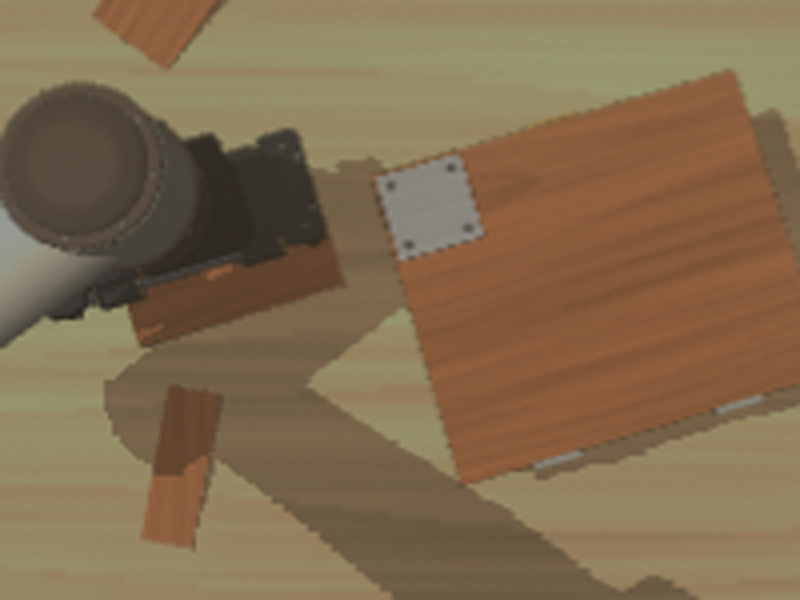

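Run:
```python
from h import *
print(tochest(ray('top',[(185,236.7)],.02))*1000,tochest(ray('top',[(236.3,221.5)],.002))*1000)
```

```text
[[ 51.07095749 313.10625088]] [[ 51.84470666 164.3736584 ]]
```

Run:
```python
from h import *
s=sense();c=calibration('wrist');R=cv2.Rodrigues(c['rvec'])[0];o=-R.T@c['tvec']
print('cam in tool mm',s['ee_rot'].T@(o-s['tcp_pos'])*1000,'optical axis in tool',s['ee_rot'].T@R[2], s['joints'].round(1))
```

```text
cam in tool mm [  80.88422872   -0.43189382 -162.8057279 ] optical axis in tool [-2.90135377e-01  6.50776951e-04  9.56985392e-01] [  37.5   31.2  -21.1   -0.2  -37.1 -109.7]
```

carry_out(
  commands=[-12,0,0,0,0,0,-5,0,-40,0,0,0,0,20,-30,0,0,0.1,0,40,0,0,0,0.17],
)

```text
time_s: 4.4
tcp_pos: [0.5402, 0.273, 0.0739]
ee_rot: [[-1.0, -0.025, 0.003], [-0.024, 1.0, 0.005], [-0.003, 0.005, -1.0]]
wrist_force: [1.1, 0.0, -0.1]
gripper_width: 0.687
```

carry_out(
  commands=[0,0,0,0,0,0.18,0,0,0,0,0,0.18,0,0,0,0,0,0.18,0,0,0,0,0,0.18,0,0,0,0,0,0.18],
  grip=14,
)

```text
time_s: 5.03
tcp_pos: [0.5528, 0.2655, 0.0723]
ee_rot: [[-0.645, 0.764, -0.018], [0.763, 0.645, 0.036], [0.039, 0.01, -0.999]]
wrist_force: [0.8, 0.2, 0.2]
gripper_width: 0.218
```

```bash
cat >> h.py <<'E'
def yawto(deg): # turn about tool z (rad) to bring tool x to chest angle deg
    R=sense()['ee_rot'];a=np.arctan2(R[1,0],R[0,0])-YAW
    return -((np.radians(deg)-a+np.pi)%(2*np.pi)-np.pi)
E
python3 - <<'E'
from h import *
status(); print(toolmove((79,340),.06),yawto(90),sense()['gripper_width']*87)
E
```

```text
t 5.03 chest mm [147.2 302.6] z 72.3 F [0.83 0.22 0.25] Fchest [ 0.86 -0.04] yaw err of tool y vs chest y (deg) -67.17 tool z [-0.018  0.036 -0.999]
[ 60.4 -48.5  14.2] 0.3988361369419495 18.945203123342587
```

```bash
cat >> h.py <<'E'
from scipy.spatial.transform import Rotation as Ro
def turn(deg): # full rotvec in tool frame to get tool x at chest angle deg, z down
    a=np.radians(deg)+YAW; x=np.array([np.cos(a),np.sin(a),0]);z=np.array([0,0,-1.]);y=np.cross(z,x)
    return Ro.from_matrix(sense()['ee_rot'].T@np.c_[x,y,z]).as_rotvec().round(4)
E
python3 - <<'E'
from h import *
print(turn(90))
E
```

```text
[ 0.002  -0.0407  0.3986]
```

carry_out(
  commands=[20,-16,0,0,0,0.18,20,-16,0,0,0,0.18],
)

```text
time_s: 5.28
tcp_pos: [0.5323, 0.2216, 0.0534]
ee_rot: [[-0.424, 0.902, -0.076], [0.886, 0.431, 0.172], [0.187, 0.006, -0.982]]
wrist_force: [-0.1, -0.9, -0.7]
gripper_width: 0.164
```

Run:
```python
from h import *
status();print(turn(90),toolmove((79,340),.04))
```

```text
t 5.28 chest mm [114.6 266.8] z 53.4 F [-0.08 -0.88 -0.66] Fchest [-0.34 -0.81] yaw err of tool y vs chest y (deg) -81.83 tool z [-0.076  0.172 -0.982]
[-0.0077 -0.1887  0.1428] [ 73.6 -24.9  27.5]
```

Run:
```python
from h import *
s=sense();print(s['joints'].round(1),s['joint_velocities'].round(1))
```

```text
[  32.4   28.   -12.6  -14.3  -48.6 -177.4] [-28.2  -2.8 -10.6 -45.6   6.8  -0.1]
```

carry_out(
  commands=[0,0,0,0,0,0],
)

```text
time_s: 5.4
tcp_pos: [0.5324, 0.2194, 0.0524]
ee_rot: [[-0.421, 0.904, -0.077], [0.888, 0.428, 0.171], [0.188, 0.003, -0.982]]
wrist_force: [0.4, 0.2, 0.4]
gripper_width: 0.16
```

Run:
```python
from h import *
s=sense();print(s['joints'].round(1),s['joint_velocities'].round(1));status()
```

```text
[  32.2   28.1  -12.7  -14.4  -48.6 -177.4] [1.3 0.5 3.4 1.4 0.7 0.1]
t 5.4 chest mm [114.  264.8] z 52.4 F [0.38 0.19 0.35] Fchest [0.42 0.07] yaw err of tool y vs chest y (deg) -82.04 tool z [-0.077  0.171 -0.982]
```

Joint 6 has reached its limit because that was the wrong way to turn. I'll turn back the other way so the tool x axis points along chest −y, and lift a little for clearance.

carry_out(
  commands=[0,0,-20,0,0,-0.18,0,0,-20,0,0,-0.18,0,0,-10,0,0,-0.18,0,0,0,0,0,-0.18,0,0,0,0,0,-0.18],
)

```text
time_s: 6.02
tcp_pos: [0.5419, 0.2138, 0.1043]
ee_rot: [[-0.978, 0.198, -0.072], [0.183, 0.969, 0.168], [0.103, 0.151, -0.983]]
wrist_force: [-0.4, -0.1, 0.3]
gripper_width: 0.157
```

Run:
```python
from h import *
s=sense();print(s['joints'].round(1));status();print(turn(-90))
```

```text
[  31.4   24.9   -9.5  -12.8  -54.8 -125.2]
t 6.03 chest mm [121.4 256.5] z 104.3 F [-0.42 -0.08  0.27] Fchest [-0.43  0.05] yaw err of tool y vs chest y (deg) -28.89 tool z [-0.072  0.168 -0.983]
[ 0.201   0.0933 -2.0602]
```

carry_out(
  commands=[0,0,0,0.15,-0.1,0,0,0,0,0,0,-0.18,0,0,0,0,0,-0.18,0,0,0,0,0,-0.18,0,0,0,0,0,-0.18],
)

```text
time_s: 6.65
tcp_pos: [0.5471, 0.2198, 0.1061]
ee_rot: [[-0.849, -0.528, 0.007], [-0.528, 0.849, -0.003], [-0.004, -0.006, -1.0]]
wrist_force: [-0.2, -0.2, 0.0]
gripper_width: 0.159
```

carry_out(
  commands=[0,0,0,0,0,-0.18,0,0,0,0,0,-0.18,0,0,0,0,0,-0.18,0,0,0,0,0,-0.18,0,0,0,0,0,-0.18],
)

```text
time_s: 7.28
tcp_pos: [0.5518, 0.2258, 0.1078]
ee_rot: [[-0.077, -0.997, 0.013], [-0.997, 0.077, -0.004], [0.003, -0.014, -1.0]]
wrist_force: [0.2, -1.3, -0.1]
gripper_width: 0.16
```

Run:
```python
from h import *
s=sense();print(s['joints'].round(1));status();print(turn(-90),toolmove((79,340),.09))
```

```text
[ 38.2  24.9 -13.3   0.8 -51.4 -43.1]
t 7.28 chest mm [134.4 265.1] z 107.8 F [ 0.17 -1.33 -0.14] Fchest [-0.23 -1.32] yaw err of tool y vs chest y (deg) 68.23 tool z [ 0.013 -0.004 -1.   ]
[-0.013  -0.0057 -0.38  ] [-49.1  79.5  16.6]
```

carry_out(
  commands=[0,0,0,-0.013,-0.005,-0.18,0,0,0,0,0,-0.18,-40,30,0,0,0,-0.02,-35,25,20,0,0,0],
)

```text
time_s: 7.78
tcp_pos: [0.482, 0.2865, 0.0898]
ee_rot: [[0.313, -0.95, 0.01], [-0.95, -0.313, 0.004], [-0.0, -0.01, -1.0]]
wrist_force: [-0.2, 0.0, -0.4]
gripper_width: 0.161
```

Run:
```python
from h import *
s=sense();print(s['joints'].round(1));status();print(turn(-90),toolmove((79,338),.004))
cv2.imwrite('pics/wrist4.png',capture('wrist')[:,:,::-1])
```

```text
[ 47.4  23.2 -19.3   0.4 -47.1 -29.4]
t 7.78 chest mm [ 85.9 343.8] z 89.8 F [-0.17  0.01 -0.43] Fchest [-0.16  0.06] yaw err of tool y vs chest y (deg) -269.1 tool z [ 0.01   0.004 -1.   ]
[-0.0103  0.0004  0.0157] [ 5.7  7.9 85.7]
```

View pics/wrist4.png

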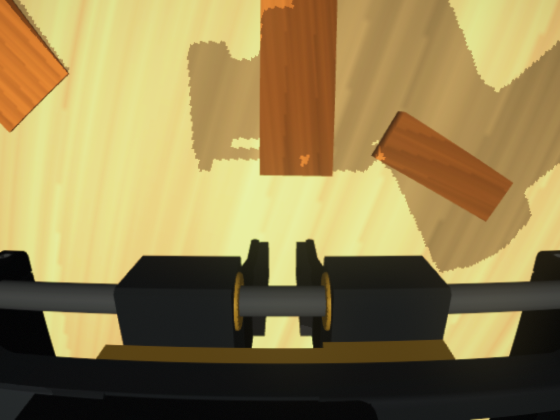

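The wrist view shows the wedge's thick end at (260,175)-(333,176), straight ahead of the two fingertips. I'll measure it and then lower.

Run:
```python
from h import *
print(tochest(ray('wrist',[(260,175),(333,176),(261,90),(336,90)],.022))*1000)
```

```text
[[ 95.52858269 315.37939051]
 [ 46.20808709 315.16359073]
 [ 94.95003552 260.22041505]
 [ 47.37226251 259.26938191]]
```

carry_out(
  commands=[0,7,40,-0.01,0,0.015,0,0,30,0,0,0],
)

```text
time_s: 8.07
tcp_pos: [0.4718, 0.2896, 0.0174]
ee_rot: [[0.308, -0.951, -0.0], [-0.951, -0.308, 0.001], [-0.001, 0.0, -1.0]]
wrist_force: [0.6, 0.1, -0.1]
gripper_width: 0.164
```

Run:
```python
from h import *
status();print(turn(-90),toolmove((79,338),.005))
```

```text
t 8.07 chest mm [ 77.1 349.9] z 17.4 F [ 0.64  0.12 -0.09] Fchest [ 0.64 -0.07] yaw err of tool y vs chest y (deg) -269.4 tool z [-0.     0.001 -1.   ]
[0.     0.0009 0.0104] [11.9 -1.8 12.4]
```

carry_out(
  commands=[5,0,9,0,0,0.01,4,0,3,0,0,0],
)

```text
time_s: 8.32
tcp_pos: [0.475, 0.2819, 0.0039]
ee_rot: [[0.302, -0.953, -0.001], [-0.953, -0.302, -0.002], [0.001, 0.002, -1.0]]
wrist_force: [0.6, 0.1, 1.1]
gripper_width: 0.159
```

Run:
```python
from h import *
status();print(turn(-90))
cv2.imwrite('pics/top5.png',cv2.resize(capture('top')[150:300,150:350,::-1],None,fx=4,fy=4,interpolation=cv2.INTER_CUBIC))
```

```text
t 8.32 chest mm [ 77.9 341.5] z 3.9 F [0.56 0.13 1.14] Fchest [ 0.58 -0.05] yaw err of tool y vs chest y (deg) -269.81 tool z [-0.001 -0.002 -1.   ]
[ 0.0016 -0.0012  0.0033]
```

View pics/top5.png

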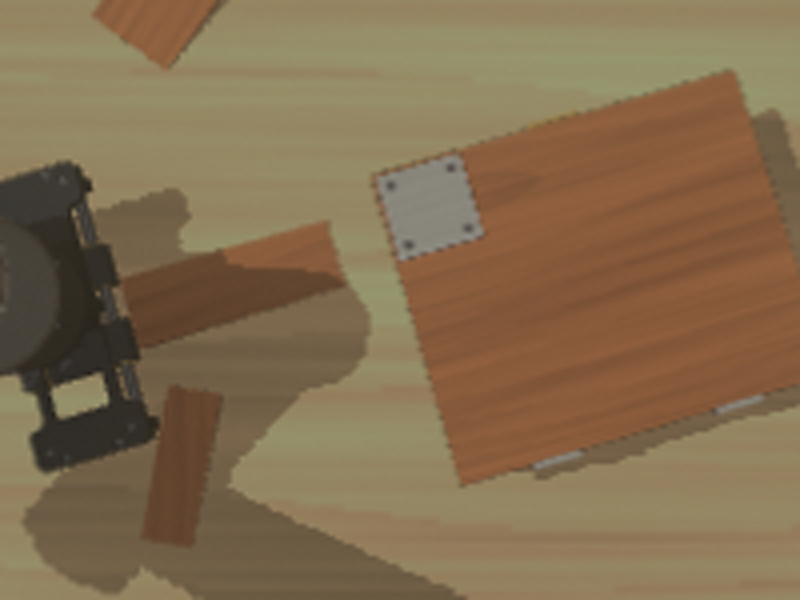

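Run:
```python
from h import *
t=tochest(ray('top',[(231.75,205.25),(236.25,221.25)],.002))*1000
print(t,t.mean(0)); print(tochest(ray('top',[(180.5,220)],.0205))*1000)
pl=tochest(ray('top',np.array([(375,177),(460,152),(484,235),(399,262)])/4+[150,150],.133))*1000;print(pl.mean(0))
```

```text
[[100.60628483 163.63022771]
 [ 52.57455217 164.30738898]] [ 76.5904185  163.96880835]
[[ 99.9806215  312.53632142]]
[71.4151936  91.26451496]
```

The wedge is square to the chest, with its midline about 3 mm from the foot's line and its tip 64 mm short of the foot. I'll push from the thick end now.

carry_out(
  commands=[10,0,0,0,0,0,8,0,0,0,0,0,8,0,0,0,0,0,8,0,0,0,0,0,8,0,0,0,0,0],
)

```text
time_s: 9.0
tcp_pos: [0.4905, 0.2397, 0.0069]
ee_rot: [[0.301, -0.954, 0.003], [-0.954, -0.3, 0.003], [-0.002, -0.004, -1.0]]
wrist_force: [0.4, 0.0, 0.7]
gripper_width: 0.163
```

Run:
```python
from h import *
status();print(turn(-90))
```

```text
t 9.0 chest mm [ 80.1 296.6] z 6.9 F [0.4  0.04 0.74] Fchest [ 0.39 -0.08] yaw err of tool y vs chest y (deg) -269.87 tool z [ 0.003  0.003 -1.   ]
[-0.004   0.0015  0.0022]
```

carry_out(
  commands=[8,1,1,0,0,0,8,1,1,0,0,0,8,1,0,0,0,0,8,0,0,0,0,0,6,0,0,0,0,0],
)

```text
time_s: 9.62
tcp_pos: [0.5, 0.2001, 0.005]
ee_rot: [[0.301, -0.954, 0.004], [-0.954, -0.301, 0.003], [-0.002, -0.005, -1.0]]
wrist_force: [-0.9, 0.6, 1.0]
gripper_width: 0.159
```

Run:
```python
from h import *
status();print(turn(-90))
cv2.imwrite('pics/top6.png',cv2.resize(capture('top')[150:300,150:350,::-1],None,fx=4,fy=4,interpolation=cv2.INTER_CUBIC))
cv2.imwrite('pics/side6.png',cv2.resize(capture('side')[160:310,170:370,::-1],None,fx=4,fy=4))
```

```text
t 9.62 chest mm [ 77.3 256. ] z 5.0 F [-0.91  0.6   1.  ] Fchest [-0.7   0.84] yaw err of tool y vs chest y (deg) -269.87 tool z [ 0.004  0.003 -1.   ]
[-0.0048  0.0019  0.0023]
```

View pics/top6.png

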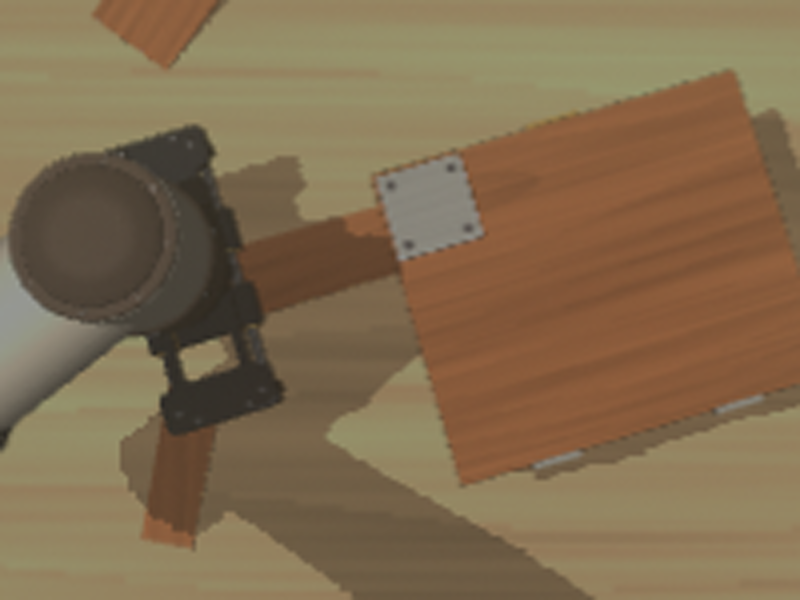

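View pics/side6.png

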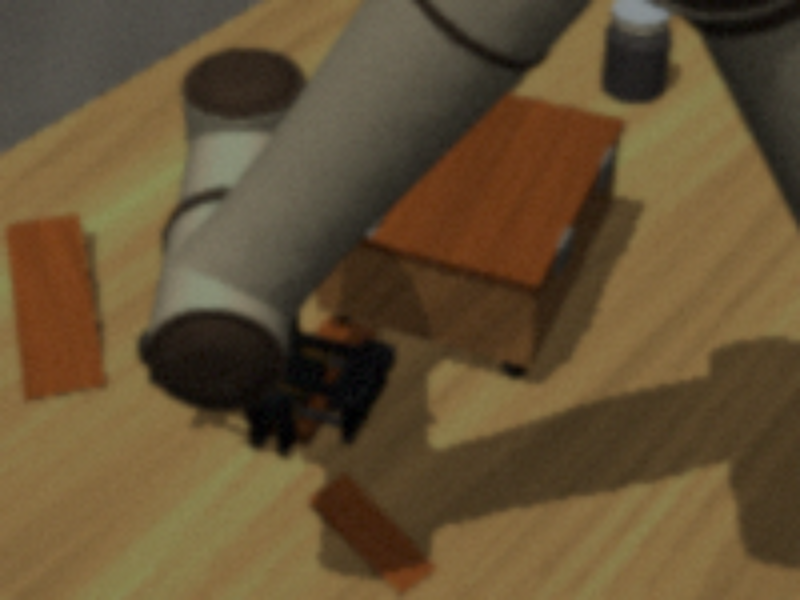

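The wedge runs straight under the plated corner (crop, lid edge at (380,210)-(400,270)) and the chest hasn't moved. From here I'll use small steps and watch the force along chest +y.

carry_out(
  commands=[5,0,0,0,0,0,5,0,0,0,0,0,4,0,0,0,0,0],
)

```text
time_s: 10.1
tcp_pos: [0.5043, 0.1862, 0.0049]
ee_rot: [[0.301, -0.954, 0.004], [-0.954, -0.301, 0.003], [-0.002, -0.005, -1.0]]
wrist_force: [-0.1, 0.0, -0.2]
gripper_width: 0.156
```

```bash
python3 -c "
from h import *
status()"
```

```text
t 10.1 chest mm [ 77.3 241.4] z 4.9 F [-0.1   0.03 -0.19] Fchest [-0.09  0.06] yaw err of tool y vs chest y (deg) -269.86 tool z [ 0.004  0.003 -1.   ]
```

carry_out(
  commands=[4,0,0,0,0,0,3,0,0,0,0,0],
)

```text
time_s: 10.35
tcp_pos: [0.5066, 0.179, 0.0049]
ee_rot: [[0.301, -0.954, 0.004], [-0.954, -0.301, 0.003], [-0.002, -0.005, -1.0]]
wrist_force: [0.7, 0.7, 0.1]
gripper_width: 0.16
```

```bash
python3 -c "
from h import *
status()"
```

```text
t 10.35 chest mm [ 77.3 233.9] z 4.9 F [0.69 0.73 0.12] Fchest [0.88 0.49] yaw err of tool y vs chest y (deg) -269.87 tool z [ 0.004  0.003 -1.   ]
```

carry_out(
  commands=[3,0,0,0,0,0,3,0,0,0,0,0],
)

```text
time_s: 10.6
tcp_pos: [0.5085, 0.1729, 0.0049]
ee_rot: [[0.301, -0.954, 0.004], [-0.954, -0.301, 0.003], [-0.002, -0.005, -1.0]]
wrist_force: [-1.0, 0.7, -1.1]
gripper_width: 0.158
```

carry_out(
  commands=[3,0,0,0,0,0,2,0,0,0,0,0],
)

```text
time_s: 10.85
tcp_pos: [0.5101, 0.1678, 0.0048]
ee_rot: [[0.301, -0.954, 0.004], [-0.954, -0.301, 0.003], [-0.002, -0.005, -1.0]]
wrist_force: [0.1, 0.9, -0.1]
gripper_width: 0.157
```

carry_out(
  commands=[3,0,0,0,0,0,2,0,0,0,0,0],
)

```text
time_s: 11.1
tcp_pos: [0.5118, 0.1627, 0.0049]
ee_rot: [[0.301, -0.954, 0.004], [-0.954, -0.301, 0.003], [-0.002, -0.005, -1.0]]
wrist_force: [-0.8, 1.2, -1.0]
gripper_width: 0.165
```

```bash
python3 -c "
from h import *
status()"
```

```text
t 11.1 chest mm [ 77.4 216.8] z 4.9 F [-0.85  1.16 -1.  ] Fchest [-0.46  1.36] yaw err of tool y vs chest y (deg) -269.86 tool z [ 0.004  0.003 -1.   ]
```

carry_out(
  commands=[2,0,0,0,0,0,2,0,0,0,0,0],
)

```text
time_s: 11.35
tcp_pos: [0.5131, 0.1587, 0.0049]
ee_rot: [[0.301, -0.954, 0.004], [-0.954, -0.301, 0.003], [-0.002, -0.005, -1.0]]
wrist_force: [-0.1, 1.1, 1.0]
gripper_width: 0.16
```

carry_out(
  commands=[2,0,0,0,0,0,2,0,0,0,0,0],
)

```text
time_s: 11.6
tcp_pos: [0.5143, 0.1546, 0.0048]
ee_rot: [[0.301, -0.954, 0.004], [-0.954, -0.301, 0.003], [-0.002, -0.005, -1.0]]
wrist_force: [-0.7, 0.7, 0.1]
gripper_width: 0.159
```

```bash
python3 -c "
from h import *
status()"
```

```text
t 11.6 chest mm [ 77.4 208.3] z 4.8 F [-0.75  0.7   0.1 ] Fchest [-0.51  0.89] yaw err of tool y vs chest y (deg) -269.85 tool z [ 0.004  0.003 -1.   ]
```

carry_out(
  commands=[2,0,0,0,0,0,2,0,0,0,0,0],
)

```text
time_s: 11.85
tcp_pos: [0.5157, 0.151, 0.0049]
ee_rot: [[0.301, -0.954, 0.004], [-0.954, -0.301, 0.004], [-0.002, -0.005, -1.0]]
wrist_force: [-1.5, 3.2, 0.4]
gripper_width: 0.16
```

carry_out(
  commands=[2,0,0,0,0,0,2,0,0,0,0,0],
)

```text
time_s: 12.1
tcp_pos: [0.517, 0.1483, 0.0049]
ee_rot: [[0.301, -0.954, 0.005], [-0.954, -0.3, 0.006], [-0.004, -0.007, -1.0]]
wrist_force: [-3.3, 7.1, 0.3]
gripper_width: 0.16
```

Run:
```python
from h import *
status()
cv2.imwrite('pics/top7.png',cv2.resize(capture('top')[150:300,150:350,::-1],None,fx=4,fy=4,interpolation=cv2.INTER_CUBIC))
```

```text
t 12.1 chest mm [ 78.1 201.5] z 4.9 F [-3.25  7.14  0.28] Fchest [-0.97  7.79] yaw err of tool y vs chest y (deg) -269.87 tool z [ 0.005  0.006 -1.   ]
```

View pics/top7.png

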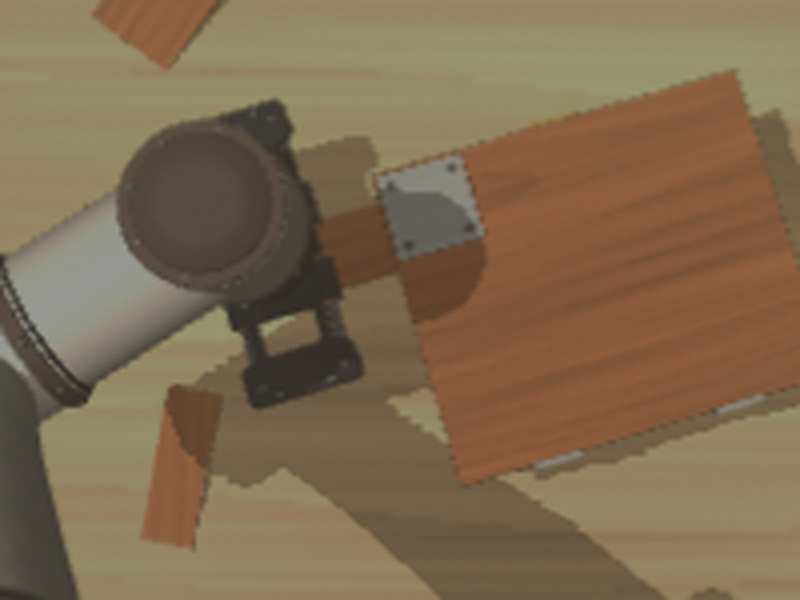

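The wedge is snug: resistance rose from about 1 N to 7.8 N within some 6 mm, with the tip about 57 mm past the foot. The top view shows the chest corners unmoved ((375,177), (735,70), (463,485) in the crop). I'll back off and then press on the plate.

carry_out(
  commands=[-15,0,0,0,0,0,-25,0,0,0,0,0,0,0,-60,0,0,0,0,0,-60,0,0,0,0,0,-60,0,0,0],
)

```text
time_s: 12.78
tcp_pos: [0.5002, 0.1857, 0.183]
ee_rot: [[0.301, -0.953, -0.01], [-0.953, -0.301, -0.008], [0.004, 0.012, -1.0]]
wrist_force: [0.8, 1.2, -0.3]
gripper_width: 0.161
```

Run:
```python
from h import *
status();print(turn(-90),toolmove((72,92),.16))
cv2.imwrite('pics/wrist8.png',capture('wrist')[:,:,::-1])
```

```text
t 12.78 chest mm [ 73.2 242.2] z 183.0 F [ 0.83  1.23 -0.28] Fchest [1.16 0.93] yaw err of tool y vs chest y (deg) -269.82 tool z [-0.01  -0.008 -1.   ]
[ 0.0115 -0.0044  0.0032] [150.1   1.4  23.6]
```

View pics/wrist8.png

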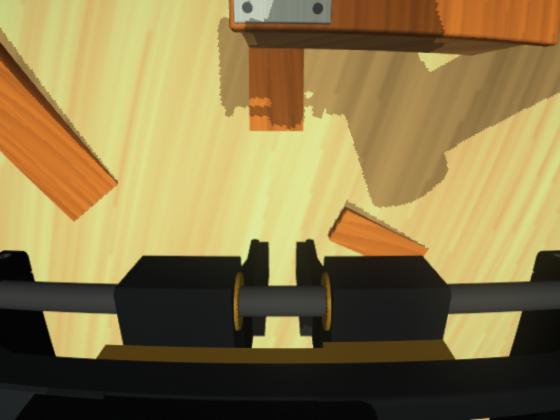

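The wedge stays put under the plated corner, with its thick end at (249,130)-(303,130). I'll shut the fingers and move over the plate.

carry_out(
  commands=[40,0,0,0.011,-0.004,0,40,0,0,0,0,0,40,0,0,0,0,0,25,0,0,0,0,0,0,0,15,0,0,0],
  grip=0,
)

```text
time_s: 13.45
tcp_pos: [0.5516, 0.0488, 0.1807]
ee_rot: [[0.308, -0.951, 0.024], [-0.952, -0.307, 0.009], [-0.001, -0.026, -1.0]]
wrist_force: [-0.1, 0.6, 0.6]
gripper_width: 0.007
```

Run:
```python
from h import *
status();print(turn(-90),toolmove((72,92),.14),sense()['gripper_width'])
```

```text
t 13.45 chest mm [81.4 96.2] z 180.7 F [-0.09  0.57  0.62] Fchest [0.08 0.57] yaw err of tool y vs chest y (deg) -269.45 tool z [ 0.024  0.009 -1.   ]
[-0.0259  0.0013  0.0096] [ 4.1 10.5 40.5] 0.007014835797793591
```

carry_out(
  commands=[4,9,15,-0.026,0,0.01,0,0,15,0,0,0,0,0,5,0,0,0],
)

```text
time_s: 13.82
tcp_pos: [0.5416, 0.0432, 0.1404]
ee_rot: [[0.299, -0.954, -0.008], [-0.954, -0.299, -0.001], [-0.001, 0.008, -1.0]]
wrist_force: [0.1, -0.1, 0.2]
gripper_width: 0.004
```

Run:
```python
from h import *
status();print(turn(-90),toolmove((72,92),.135))
print(proj('side',[np.r_[toworld([.072,.092]),.133]]))
cv2.imwrite('pics/side9.png',cv2.resize(capture('side')[160:310,190:390,::-1],None,fx=4,fy=4))
```

```text
t 13.82 chest mm [70.2 93.8] z 140.4 F [ 0.14 -0.1   0.17] Fchest [ 0.1  -0.13] yaw err of tool y vs chest y (deg) -269.96 tool z [-0.008 -0.001 -1.   ]
[0.0079 0.0014 0.0007] [ 1.8 -1.8  5.4]
[[258.82173636 212.26635699]]
```

View pics/side9.png

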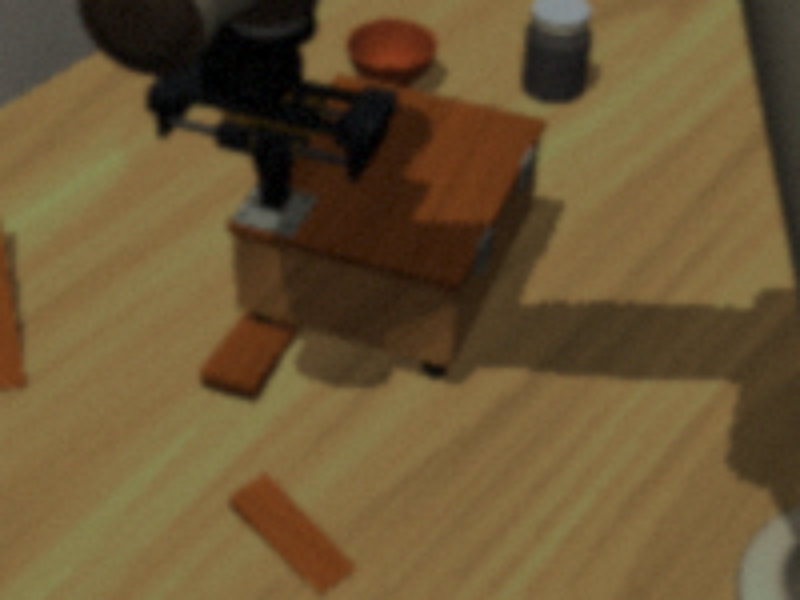

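The fingertips are over the plate at (275,205) in the crop and the wedge is under the corner. Pressing now.

carry_out(
  commands=[1,-1,4,0,0,0,0,0,3,0,0,0],
)

```text
time_s: 14.12
tcp_pos: [0.5434, 0.0433, 0.1334]
ee_rot: [[0.3, -0.954, -0.007], [-0.954, -0.3, -0.001], [-0.001, 0.007, -1.0]]
wrist_force: [-0.4, 0.0, 0.5]
gripper_width: 0.007
```

carry_out(
  commands=[0,0,1.5,0,0,0],
)

```text
time_s: 14.25
tcp_pos: [0.5436, 0.0434, 0.1331]
ee_rot: [[0.301, -0.954, -0.006], [-0.954, -0.301, -0.001], [-0.001, 0.006, -1.0]]
wrist_force: [-3.6, 0.9, 10.3]
gripper_width: 0.005
```

carry_out(
  commands=[0,0,1.5,0,0,0],
)

```text
time_s: 14.38
tcp_pos: [0.5436, 0.0434, 0.1331]
ee_rot: [[0.301, -0.953, -0.006], [-0.953, -0.301, -0.001], [-0.0, 0.006, -1.0]]
wrist_force: [-3.7, 0.6, 8.3]
gripper_width: 0.011
```

carry_out(
  commands=[0,0,3,0,0,0,0,0,3,0,0,0],
)

```text
time_s: 14.62
tcp_pos: [0.5438, 0.0434, 0.133]
ee_rot: [[0.303, -0.953, -0.003], [-0.953, -0.303, -0.002], [0.001, 0.004, -1.0]]
wrist_force: [-7.1, 1.5, 14.8]
gripper_width: 0.007
```

```bash
python3 -c "
from h import *
status()"
```

```text
t 14.62 chest mm [72.3 93.4] z 133.0 F [-7.11  1.49 14.83] Fchest [-6.35  3.54] yaw err of tool y vs chest y (deg) -269.71 tool z [-0.003 -0.002 -1.   ]
```

At 15 N the plate is at z = 133.0 mm, a drop of only 0.1–0.4 mm, so the chest is steady and level. I'll lift off and check.

carry_out(
  commands=[0,0,-4,0,0,0,0,0,-30,0,0,0,0,0,-50,0,0,0,-50,0,-20,0,0,0,-60,0,0,0,0,0],
)

```text
time_s: 15.25
tcp_pos: [0.5121, 0.1483, 0.2417]
ee_rot: [[0.296, -0.955, 0.001], [-0.955, -0.296, 0.0], [-0.0, -0.001, -1.0]]
wrist_force: [0.1, 0.2, 0.0]
gripper_width: 0.008
```

carry_out(
  commands=[-60,0,0,0,0,0,-60,0,0,0,0,0,0,0,0,0,0,0],
)

```text
time_s: 15.62
tcp_pos: [0.4749, 0.2697, 0.2433]
ee_rot: [[0.3, -0.954, 0.004], [-0.954, -0.3, 0.004], [-0.002, -0.005, -1.0]]
wrist_force: [0.8, -0.4, 0.3]
gripper_width: 0.006
```

Run:
```python
from h import *
status()
im=cv2.cvtColor(capture('top'),cv2.COLOR_RGB2BGR);cv2.imwrite('pics/top10.png',im)
cv2.imwrite('pics/top10c.png',cv2.resize(im[150:300,150:350],None,fx=4,fy=4,interpolation=cv2.INTER_CUBIC))
cv2.imwrite('pics/side10.png',cv2.resize(capture('side')[130:280,190:390,::-1],None,fx=4,fy=4))
```

```text
t 15.62 chest mm [ 74.1 329.9] z 243.3 F [ 0.83 -0.37  0.26] Fchest [ 0.68 -0.6 ] yaw err of tool y vs chest y (deg) -269.93 tool z [ 0.004  0.004 -1.   ]
```

View pics/top10c.png

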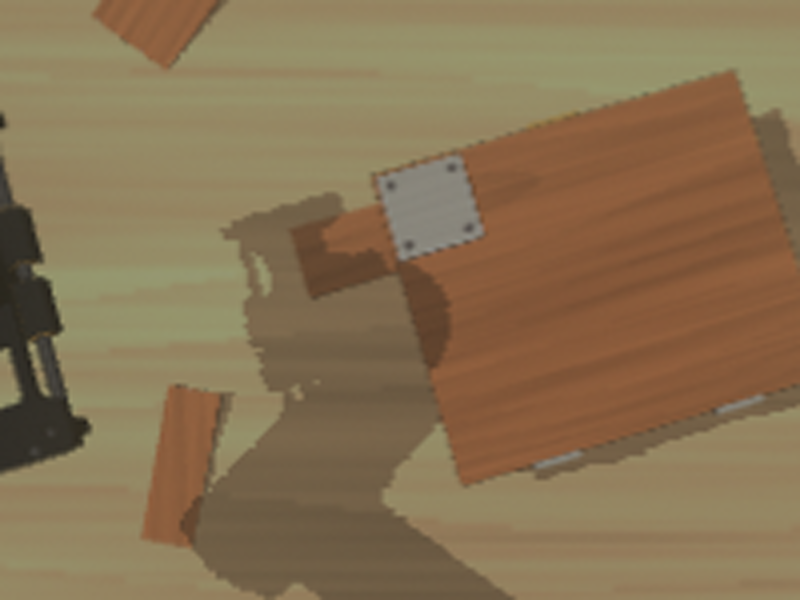

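View pics/side10.png

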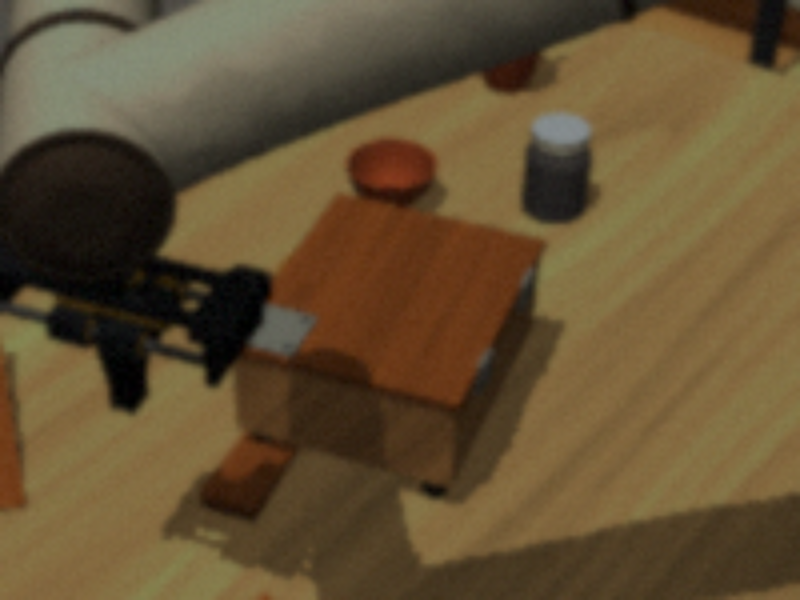

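Run:
```python
from h import *
k=tochest(ray('top',np.array([(290,232),(313,299)])/4+[150,150],.022))*1000
print('thick',k,'tip past foot',100-(k[:,1].mean()-150))
a=cv2.imread('pics/top0.png');b=cv2.imread('pics/top10.png')
g=lambda i:np.float32(cv2.cvtColor(i,cv2.COLOR_BGR2GRAY)[155:285,262:370])
print('chest image shift px',cv2.phaseCorrelate(g(a),g(b)))
finish_job()
```

```text
thick [[ 97.81481521 189.66493093]
 [ 47.62246769 187.43509848]] tip past foot 61.449985295446425
chest image shift px ((0.16627668837097076, 0.5454645730636258), 0.9778730731932714)
the job is handed in; nothing more can be done
```

The wedge is under the short foot, the chest is steady when pressed, and I handed the job in at about 15.7 s of the 72 s allowed.

**What I did:**
- **Squaring up:** I pushed the middle-sized wedge sideways with two fingertips to line it up with the foot.
- **Driving in:** I then pushed it from its thick end, thin end first. Resistance rose from about 1 N to 3.3 N and then 7.8 N within a few mm.
- **Testing:** I backed off and pressed the steel plate with the shut fingertips.

**Last checks:**
- **Steadiness:** At about 15 N the plate's upper face stood at 133.0 mm, after dropping 0.4 mm at most, so it no longer rocks and needed no second push.
- **Wedge position:** The tip is 57 to 61 mm past the foot, and the wedge is about 7 mm off the foot's line by the last picture. Earlier views had put it at 3 to 9 mm off.
- **Chest:** The before-and-after top pictures shift by about 0.5 px (roughly 1.5 mm), which may be partly arm shadow. The press also carried about 7 N sideways.
- **Mug, bowl and jar:** I touched none of them, and the gripper was clear of everything at hand-in.

**What went wrong:** While re-orienting the gripper in the air I turned it the wrong way. Joint 6 came to -177.4°, just inside its -177.46° limit, and the tool tilted about 10°. I turned it back; nothing was touched.

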